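# Refit the notched sleeve on the kitchen tap

## Robot

A 6-joint arm with a two-finger parallel gripper is mounted at the origin on the work surface. World frame = base frame: x ahead of the robot, y to its left, z up, the work surface at z = 0. Lengths are in m, angles in rad, forces in N, time in s.
With the tool pointing down it reaches from about 0.375 to 0.975 m from the base axis. Payload 3.8 kg.
Tool frame: the origin (TCP) lies midway between the tips of the shut fingers; the grasp point (between the pads) lies 19 mm behind it; z points along the fingers, y is the line along which they close (so a half turn about z gives the same grasp; the last joint's range is limited). The gripper opens to 85 mm and grips with 20 to 120 N. Pads are 22 mm wide; open, the fingers measure 114 mm over their backs; the gripper's body (76 mm by 85 mm) begins 54 mm behind the grasp point. The pads swing forward as they close: fully open they stand 13 mm farther back than shut.
Start: joints at [-1.194, 0.264, 1.604, -0, 1.274, -0.037], TCP at [0.271, -0.618, 0.231] pointing down, gripper open.
Joint ranges: [-2.63, 2.63], [-0.94, 2.18], [0.31, 2.57], [-1.31, 4.45], [0, 2.66], [-2.55, 2.55]. Speed limits (rad/s): [2.57, 2.57, 3.14, 3.14, 3.14, 3.14].

## Interface

Orientations are given as a rotation vector (axis times angle).
In Python, from workcell import bot gives the robot as it stands.
- The arm moves only by the tool servo_tool, never from a script. Its argument "series" is a list of rows, each a list of 7 numbers: the shift along the world's x, y, z in units of 0.15 m (1.0 is 0.15 m), then the turn, a rotation vector about the world's x, y, z in units of 180 degrees (1.0 is 180 degrees), then the closure, from 0 (fully open) to 1 (shut). A call has 1 to 20 rows; each row is the pose to reach, as a shift and turn from the pose commanded when the call began, turning the shorter way round; what a row does not reach only later rows make up. A row lasts 1/10 s, in which the tool goes at most 50 mm and 8.59 degrees, less where a joint would pass 70% of its speed; a pose out of reach is approached as far as the arm can. A call with a number of a shift or a turn outside -1 to 1 is refused whole. A call with a gripper value outside its range is refused whole. The fingers move at their own pace and stop on an object; "newtons" is the grip in N (left out, the last holds). Time passes only in rows, so rows that repeat a pose let the fingers close. It gives the time, the measured TCP pose, the force, the opening and the grip force at its end, in the units of the state.
- bot.read_state(): the state, without advancing time (a new reading comes with each control period).
- bot.read_camera(name): name is "scene" or "top"; returns the picture (384x512x3 uint8, red, green, blue); there is no depth.
- bot.camera_info(name): a dict with "vertical_fov" (degrees; the focal length in pixels is half the picture's height over the tangent of half this angle, whatever the lens; pixels are square), "cx", "cy" (the principal point, pixels), "dist" ([k1, k2, p1, p2, k3] as OpenCV has them; the pictures are not rectified), "R" (3x3) and "t" (3): a world point X has camera coordinates R X + t. Camera axes: x right, y down, z forward; pixel columns grow to the right and rows downward; lengths in m; the calibration is good to about 2 mm. A picture is of the moment at which its call begins. camera_info takes no time and is no camera call.
- bot.finish_job(): hands the job in; it is judged then, once.
Trained networks look in the newest picture that a camera, given by its name, has taken for a name from the list of things; names that differ only in an ending like _2 or _b are one class to them, and where a whole thing is asked for, a point or a joint stands for the part that bears it (a point fixed in the world has none). Each returns a list of dicts, best first, with "score" (0 to 1); they miss things now and then, are a little off and sometimes report something else, mostly with a low value. They report only what shows in the picture. A call takes as long as a camera call. They do not tell look-alikes from the thing itself.
- bot.recognise(target, camera): "box" ([left, top, right, bottom] as shares, 0 to 1, of the picture: columns of its width, rows of its height, round what is visible of it).
- bot.trace(target, camera): "mask" (384x512 bool, what is visible of it) and "box" ([left, top, right, bottom] as shares, 0 to 1, of the picture: columns of its width, rows of its height, round what is visible of it).
- bot.mark_of(target, camera): "at" ([row, column] as shares, 0 to 1, of the picture: columns of its width, rows of its height: a listed point, or the origin of a listed thing).
The state is a dict: "time": time; "q": joint angles; "joint_vel": joint speeds; "joint_torque": joint torques, N m; "tool_pos": TCP position; "tcp_rot": TCP orientation; "wrist_force": force on the tool from outside, world axes, zero at the start; "torque": the same for the moment, N m; "width": opening from 0.0 (shut) to 1.0 (fully open); "grip_force": force on a finger pad.
Only numpy, scipy, OpenCV 4.12 (cv2) and the standard library are available. Lean on these libraries where they do the work, as an engineer would, in place of code of your own. Each camera call takes 0.05 s, during which the arm holds its last target. There are 200 camera calls.

## Task

The kitchen tap is being put back together: one of its two valves is still bare. Slide the loose steel sleeve, notched end down, over the bare brass stem; it will catch on the stem's cross pin, so feel for the pin by turning the sleeve with light pressure until the notches drop over it and the sleeve sits fully home, upright on the brass seat, then let go and back away. Leave the mug, bottle, jar and wrench where they are.

Things in the scene. Friction and masses are not known exactly. Their poses are not given: they have to be found in the camera images.
- sleeve: the loose part: an open steel tube standing upright on the counter, 48 mm high, 38 mm outside and 29 mm inside diameter. Its lower rim has four equal notches, 90 degrees apart, about 9.5 mm wide and 16 mm high, cut through the wall on its +x, +y, -x and -y sides. Origin: centre of the lower (notched) rim; z runs up the tube. 110 to 225 g
- seat_top (a point): centre of the upper face of the bare valve's seat, a fixed round brass flange, 54 mm in diameter, its top 14 mm above the counter: the sleeve must finally stand on it. The stem rises from here. A round steel pin, 6 mm thick, 36 mm long, goes level through the stem, its axis 10 mm above this point, and sticks out 5 mm on either side. A sleeve caught on it stands 13 mm above this point
- deck_plate: the tap's fixed steel base plate, 64 by 290 mm and 6 mm thick, on the counter: origin centre of its underside, long side along its y. In its middle stands the spout (42 mm in diameter, reaching 200 mm along +x, top 90 mm above the counter); the two valves stand 100 mm from its middle on either side along y
- done_valve: the other valve, already finished and fixed: a steel sleeve with a round handle on top, 48 mm in diameter, 82 mm high; origin centre of its underside, on top of the deck plate. Nothing to do here
- mug: white mug, 74 mm in diameter, 85 mm high, handle on its +y side, standing on the counter; origin centre of its underside. Leave it alone
- soap: washing-up bottle, 56 mm in diameter, 150 mm high, origin centre of its underside. Leave it alone
- jar: closed glass jar, 66 mm in diameter, 90 mm high, origin centre of its underside. Leave it alone
- wrench: steel wrench lying flat on the counter between the robot and the tap, about 0.2 m long along its x. Leave it alone
- stem_top (a point): 57 mm above seat_top: top of the fixed, rigid brass stem, 26 mm in diameter, whose last 6 mm narrow to 18 mm (a 10 mm stub stands 6 mm above). Which way the cross pin points is NOT given by any of these poses and differs each time: it has to be felt, or seen
Mind the look-alikes: they are no part of the job. Leave any red look-alike of the sleeve alone.

How it is judged:
By the outcome, as a careful person would: the job done as asked, in the order asked, and still so for the second after the job is handed in, with the robot touching nothing.
It also fails if it takes over 61 s, if anything falls off the work surface, if the arm or the gripper's body presses on something with over 40 N, if the wrist force passes 120 N, or if a joint passes its speed limit or range.

## Working session

There is one attempt and no reset: what is moved stays moved. The work goes in short steps, Python scripts to look and compute and a tool call to move; the robot and the scene stay as the last step left them, time stands still between calls to the robot, and variables do not carry over. Pictures are saved under pics/ and viewed, at most 10 in all, crops included, and the job is handed in when it is done.

Besides the shell and the picture viewer there is one more tool, called as name([rows], argument=value, ...), one row to a line, values as JSON. servo_tool: Moves the arm, as the interface text tells. Shifts and turns lie within -1 to 1; 1 stands for 0.15 m of shift or 180 degrees of turn. Its arguments: {"type":"object","properties":{"series":{"type":"array","items":{"type":"array","items":{"type":"number"}}},"newtons":{"type":"number"}},"required":["series"]}

```bash
mkdir -p pics; cat > h.py <<'E'
import numpy as np, cv2
from workcell import bot
def K(n):
    i=bot.camera_info(n); f=192/np.tan(np.radians(i["vertical_fov"])/2)
    return np.array([[f,0,i["cx"]],[0,f,i["cy"]],[0,0,1]]),np.array(i["dist"],float),np.array(i["R"]),np.array(i["t"])
def px2w(n,u,v,z):
    k,d,R,t=K(n); p=cv2.undistortPoints(np.array([[[u,v]]],float),k,d)[0,0]
    r=R.T@np.array([p[0],p[1],1]); c=-R.T@t
    return c+r*(z-c[2])/r[2]
def w2px(n,X):
    k,d,R,t=K(n); return cv2.projectPoints(np.array([X],float),cv2.Rodrigues(R)[0],t,k,d)[0][0,0]
E
python3 - <<'E'
from h import *
for n in("scene","top"):
    im=bot.read_camera(n); cv2.imwrite(f"pics/{n}0.png",cv2.resize(im[...,::-1],(800,600)))
    for t in("sleeve","seat_top","stem_top","deck_plate","done_valve","mug","soap","jar","wrench"):
        for m in bot.mark_of(t,n)[:3]:
            r,c=m["at"]; z={"seat_top":.014,"stem_top":.071,"done_valve":.006}.get(t,0)
            print(n,t,round(m["score"],2),np.round([c*512,r*384]),np.round(px2w(n,c*512,r*384,z)[:2],3))
    R,t=K(n)[2:];print(-R.T@t)
s=bot.read_state();print(s["time"],s["tool_pos"],s["tcp_rot"],s["width"])
E
```

```text
scene sleeve 0.71 [252. 142.] [ 0.37  -0.242]
scene sleeve 0.58 [222. 132.] [ 0.42  -0.324]
scene sleeve 0.54 [244. 122.] [ 0.344 -0.331]
scene seat_top 0.59 [228. 243.] [0.606 0.05 ]
scene stem_top 0.79 [230. 224.] [0.597 0.046]
scene done_valve 0.95 [190. 189.] [ 0.6   -0.157]
scene mug 0.83 [346. 325.] [0.495 0.344]
scene mug 0.67 [293. 202.] [0.397 0.007]
scene soap 0.87 [282. 358.] [0.646 0.337]
scene jar 0.8 [139. 162.] [ 0.673 -0.322]
scene jar 0.75 [230. 228.] [0.575 0.002]
scene wrench 0.83 [295. 198.] [ 0.386 -0.001]
scene wrench 0.25 [191. 190.] [ 0.6   -0.156]
[0.93099657 0.67259591 0.90135431]
top sleeve 0.66 [380. 243.] [ 0.341 -0.335]
top sleeve 0.56 [353. 236.] [ 0.363 -0.258]
top sleeve 0.49 [375. 215.] [ 0.426 -0.324]
top seat_top 0.65 [246. 153.] [0.614 0.053]
top stem_top 0.66 [247. 157.] [0.594 0.047]
top deck_plate 0.81 [279. 153.] [ 0.613 -0.045]
top done_valve 0.54 [314. 151.] [ 0.616 -0.15 ]
top mug 0.7 [147. 198.] [0.488 0.35 ]
top soap 0.85 [153. 143.] [0.651 0.332]
top jar 0.6 [376. 135.] [ 0.662 -0.334]
top wrench 0.59 [261. 227.] [0.395 0.013]
[ 0.44315437 -0.01115871  1.23872036]
1.0 [ 0.27139868 -0.61802515  0.23130995] [ 3.07458638e+00  6.45361024e-01 -4.96098313e-06] 1.0029164280745329
```

View pics/scene0.png

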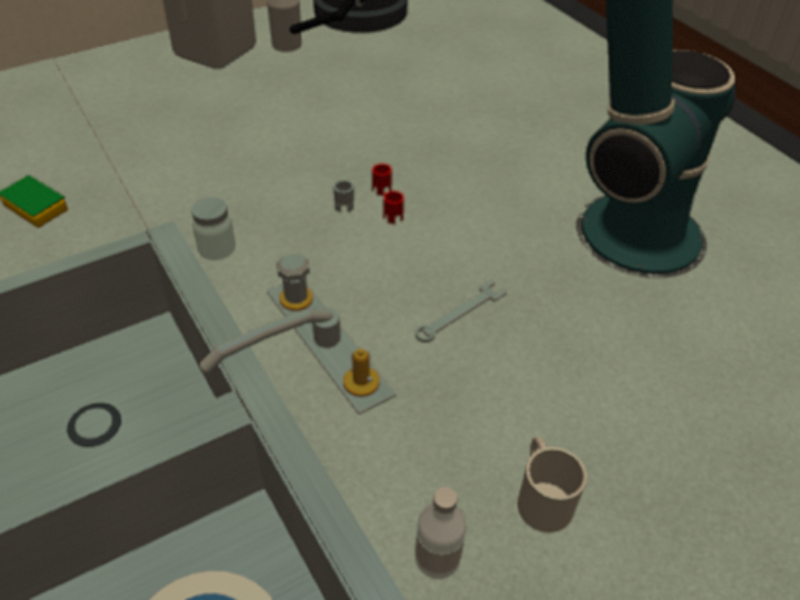

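View pics/top0.png

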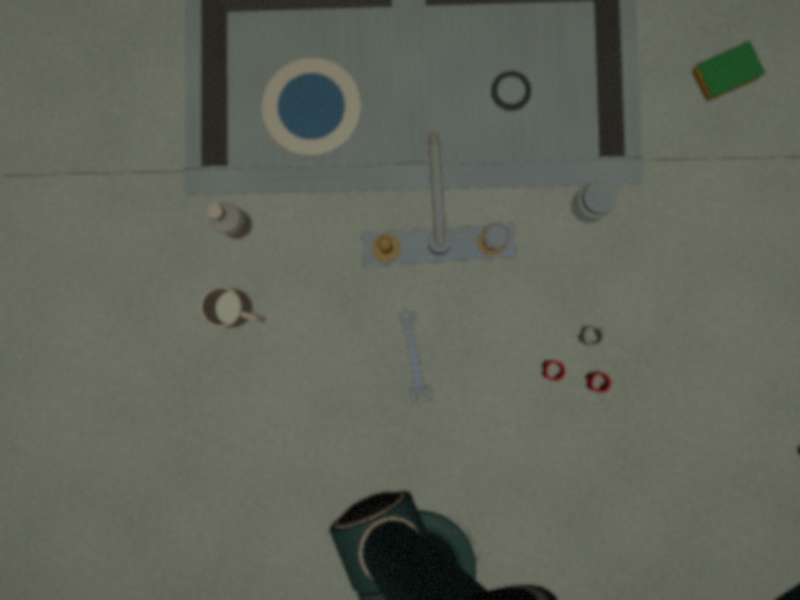

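The grey tube is the sleeve: scene ≈ (220,125), top ≈ (377,214). The look-alikes are the two red tubes, at scene (244,115) and (252,132), top (354,236) and (382,244). The finished valve (scene (188,178)) is also steel. Next is a close crop of the grey tube and the stem.

```bash
python3 - <<'E'
from h import *
rows=[]
for n,a,b in(("scene",(220,125),(231,236)),("top",(377,214),(247,157))):
    im=np.mean([bot.read_camera(n).astype(float) for _ in range(4)],0)
    cs=[]
    for u,v in(a,b):
        c=im[v-18:v+18,u-24:u+24]; c=cv2.resize(c,(400,300),interpolation=cv2.INTER_CUBIC)
        cs.append(np.clip(c*1.5,0,255).astype(np.uint8))
    rows.append(np.hstack(cs))
cv2.imwrite("pics/crop.png",np.vstack(rows)[...,::-1])
for t,n in(("sleeve","scene"),("sleeve","top"),("stem_top","top"),("stem_top","scene")):
    for m in bot.trace(t,n)[:4]:
        ys,xs=np.nonzero(m["mask"]); print(t,n,round(m["score"],2),xs.min(),xs.max(),ys.min(),ys.max(),xs.mean().round(1),ys.mean().round(1))
for n in("scene","top"):
  for X in((.425,-.325,0),(.425,-.325,.048),(.6,.048,.014),(.6,.048,.071)): print(n,X,w2px(n,X))
E
```

```text
sleeve scene 0.65 214 226 115 135 220.2 124.6
sleeve top 0.68 370 386 207 220 378.5 213.6
sleeve top 0.56 375 390 238 250 382.0 243.8
stem_top top 0.48 239 255 149 166 248.2 159.4
stem_top scene 0.65 221 243 237 253 231.4 246.0
scene (0.425, -0.325, 0) [220.23431167 131.95571529]
scene (0.425, -0.325, 0.048) [219.76993378 118.48895811]
scene (0.6, 0.048, 0.014) [229.70919968 241.7705006 ]
scene (0.6, 0.048, 0.071) [229.33508896 225.45522075]
top (0.425, -0.325, 0) [375.2903366  214.80201253]
top (0.425, -0.325, 0.048) [379.6217278  214.97400089]
top (0.6, 0.048, 0.014) [247.34780708 157.62852878]
top (0.6, 0.048, 0.071) [246.3262389  155.06569247]
```

View pics/crop.png

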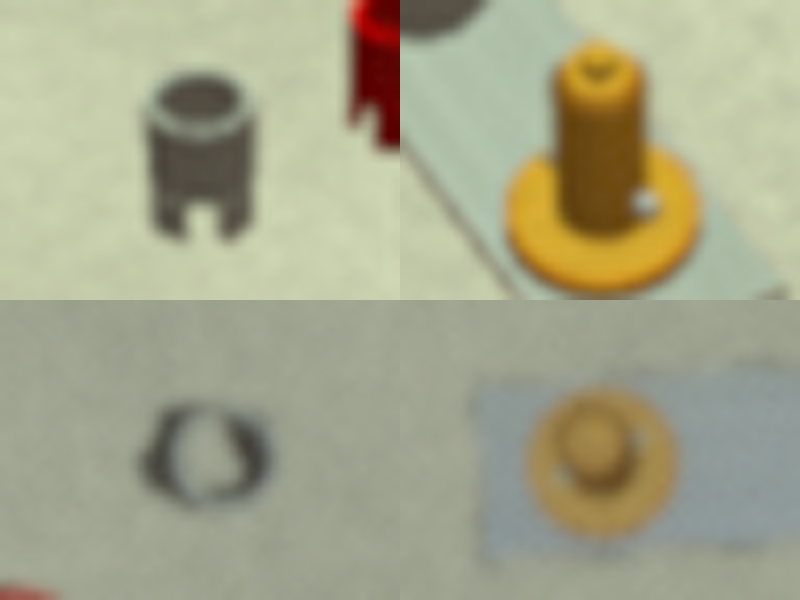

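```bash
python3 - <<'E'
from h import *
def P(n,cx,cy,z):
    o={"scene":{0:(196,107),1:(207,218)},"top":{0:(353,196),1:(223,139)}}[n][int(cx>=400)]
    cx%=400; cy%=300
    return px2w(n,o[0]+(cx+.5)/8.333-.5,o[1]+(cy+.5)/8.333-.5,z)
pr=lambda s,x:print(s,np.round(x,4))
pr("rim scene",P("scene",200,104,.048)); pr("rim top@.048",P("top",207,455,.048)); pr("rim top@.024",P("top",207,455,.024))
pr("seat scene",P("scene",603.5,216,.014)); pr("seat top",P("top",603,462,.014))
pr("stem top scene",P("scene",600,72,.077)); pr("stem top top",P("top",599,441,.074))
a=P("top",639,441,.024);b=P("top",562,479,.024);c=P("scene",645,203,.024)
for x in(a,b,c,(a+b)/2):pr("pin",x)
d=a-b;print("pin ang",np.degrees(np.arctan2(d[1],d[0])))
n=P("scene",201,222,.005);pr("notch front lower",n)
for s in("deck_plate",):pass
for cx,cy in((480,380),(495,558)): pr("plate corner",P("top",cx,cy,.006))
st=bot.read_state();print(cv2.Rodrigues(np.array(st["tcp_rot"]))[0].round(3),st["time"])
E
```

```text
rim scene [ 0.4267 -0.3231  0.048 ]
rim top@.048 [ 0.4274 -0.3188  0.048 ]
rim top@.024 [ 0.4271 -0.325   0.024 ]
seat scene [0.5999 0.0537 0.014 ]
seat top [0.5989 0.0493 0.014 ]
stem top scene [0.6011 0.0557 0.077 ]
stem top top [0.5984 0.0475 0.074 ]
pin [0.6048 0.036  0.024 ]
pin [0.592  0.0633 0.024 ]
pin [0.5918 0.0624 0.024 ]
pin [0.5984 0.0497 0.024 ]
pin ang -64.80327797700573
notch front lower [ 0.4318 -0.3153  0.005 ]
plate corner [0.6303 0.0931 0.006 ]
plate corner [0.5664 0.0887 0.006 ]
[[ 0.916  0.402 -0.   ]
 [ 0.402 -0.916  0.   ]
 [-0.    -0.    -1.   ]] 1.6
```

servo_tool([
  [0.52,0.98,-0.33,0,0,-0.1,0],
  [0.52,0.98,-0.33,0,0,-0.1,0],
  [0.52,0.98,-0.33,0,0,-0.1,0],
  [0.52,0.98,-0.33,0,0,-0.1,0],
  [0.52,0.98,-0.33,0,0,-0.1,0],
  [0.52,0.98,-0.33,0,0,-0.1,0],
], newtons=30)

```text
time: 2.2
tool_pos: [0.3497, -0.4711, 0.1821]
tcp_rot: [3.137, 0.159, -0.0]
wrist_force: [0.5, 0.1, -0.2]
width: 1.001
grip_force: 0.0
```

servo_tool([
  [0.52,0.98,-0.33,0,0,0,0.2],
  [0.52,0.98,-0.33,0,0,0,0.2],
  [0.52,0.98,-0.33,0,0,0,0.2],
  [0.52,0.98,-0.33,0,0,0,0.2],
  [0.52,0.98,-0.33,0,0,0,0.2],
  [0.52,0.98,-0.33,0,0,0,0.2],
  [0.52,0.98,-0.33,0,0,0,0.2],
])

```text
time: 2.9
tool_pos: [0.4276, -0.3263, 0.1334]
tcp_rot: [3.136, 0.154, 0.002]
wrist_force: [0.7, 0.6, 0.8]
width: 0.797
grip_force: 0.0
```

servo_tool([
  [0,0.02,-0.3,0,0,0,0.2],
  [0,0.02,-0.5,0,0,0,0.2],
  [0,0.02,-0.65,0,0,0,0.2],
  [0,0.02,-0.78,0,0,0,0.2],
  [0,0.02,-0.78,0,0,0,0.2],
  [0,0.02,-0.78,0,0,0,0.7],
  [0,0.02,-0.78,0,0,0,0.7],
  [0,0.02,-0.78,0,0,0,0.7],
  [0,0.02,-0.78,0,0,0,0.7],
  [0,0.02,-0.78,0,0,0,0.7],
  [0,0.02,-0.78,0,0,0,0.7],
  [0,0.02,-0.78,0,0,0,0.7],
  [0,0.02,-0.78,0,0,0,0.7],
], newtons=30)

```text
time: 4.2
tool_pos: [0.4287, -0.3226, 0.0172]
tcp_rot: [3.134, 0.157, 0.004]
wrist_force: [-1.8, -2.8, 5.6]
width: 0.441
grip_force: 30.6
```

servo_tool([
  [0,0,0.3,0,0,0,0.7],
  [0,0,0.6,0,0,0,0.7],
  [0,0,0.9,0,0,0,0.7],
  [0.38,0.83,0.9,0,0,0,0.7],
  [0.38,0.83,0.9,0,0,0,0.7],
  [0.38,0.83,0.9,0,0,0,0.7],
  [0.38,0.83,0.9,0,0,0,0.7],
  [0.38,0.83,0.9,0,0,0,0.7],
])

```text
time: 5.0
tool_pos: [0.4843, -0.1955, 0.1501]
tcp_rot: [3.137, 0.161, -0.001]
wrist_force: [0.2, 0.0, -0.3]
width: 0.435
grip_force: 30.9
```

servo_tool([
  [0.38,0.83,0,0,0,-0.19,0.7],
  [0.38,0.83,0,0,0,-0.19,0.7],
  [0.38,0.83,0,0,0,-0.19,0.7],
  [0.38,0.83,0,0,0,-0.19,0.7],
  [0.38,0.83,0,0,0,-0.19,0.7],
  [0.38,0.83,0,0,0,-0.19,0.7],
])

```text
time: 5.6
tool_pos: [0.5411, -0.0728, 0.1499]
tcp_rot: [3.044, -0.774, -0.001]
wrist_force: [0.4, -0.4, -1.3]
width: 0.44
grip_force: 31.1
```

servo_tool([
  [0.38,0.83,0,0,0,0,0.7],
  [0.38,0.83,0,0,0,0,0.7],
  [0.38,0.83,0,0,0,0,0.7],
  [0.38,0.83,-0.1,0,0,0,0.7],
  [0.38,0.83,-0.2,0,0,0,0.7],
  [0.38,0.83,-0.2,0,0,0,0.7],
])

```text
time: 6.2
tool_pos: [0.5951, 0.0508, 0.1164]
tcp_rot: [3.042, -0.774, -0.011]
wrist_force: [-1.2, -0.2, -1.3]
width: 0.439
grip_force: 31.2
```

```bash
python3 - <<'E'
from h import *
s=bot.read_state();p=np.array(s["tool_pos"]);print(s["time"],p,s["tcp_rot"],s["wrist_force"],s["torque"])
cs=[]
for n in("scene","top"):
    im=np.mean([bot.read_camera(n).astype(float) for _ in range(3)],0)
    u,v=w2px(n,(.5995,.0515,.07)).round().astype(int);print(n,u,v)
    c=cv2.resize(im[v-30:v+30,u-20:u+20],(400,600),interpolation=cv2.INTER_CUBIC);cs.append(np.clip(c*1.5,0,255).astype(np.uint8))
cv2.imwrite("pics/hover.png",np.hstack(cs)[...,::-1])
E
```

```text
6.2 [0.59510652 0.05080762 0.11636387] [ 3.04208088 -0.7736679  -0.01083832] [-1.22237222 -0.21213694 -1.26896237] [-0.04331986  0.01339106 -0.00752744]
scene 230 227
top 245 155
```

View pics/hover.png

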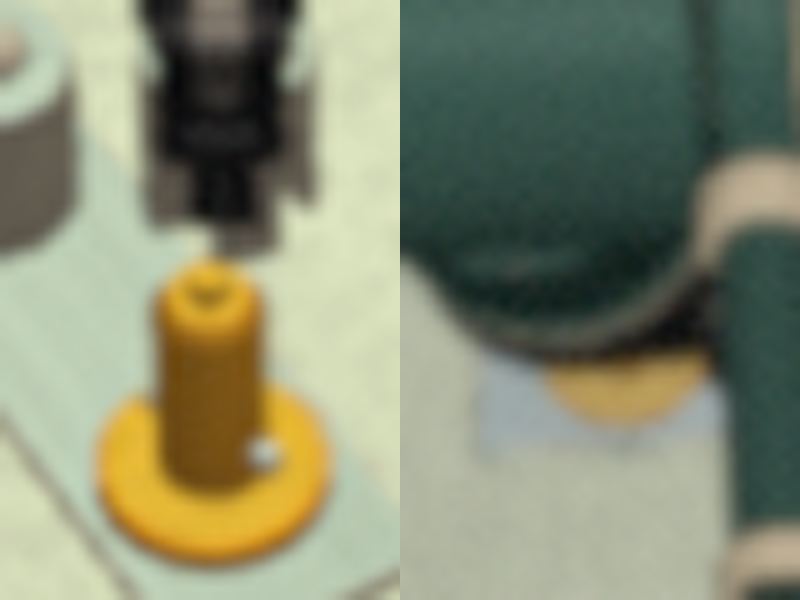

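```bash
python3 - <<'E'
from h import *
s=bot.read_state();p=np.array(s["tool_pos"]);print(s["time"],p)
q=p+[0,0,0];q[2]=p[2]-.017+.012
u0=w2px("scene",q)
for d in np.eye(3)[:2]*.005: print("px per 5mm",w2px("scene",q+d)-u0)
print("pred sleeve crop x",(u0-[210,197])*10+5,"pred stem crop",[(w2px("scene",(.5995,.0515,z))-[210,197])*10+5 for z in(.071,.03)])
im=np.mean([bot.read_camera("scene").astype(float) for _ in range(4)],0)
g=im.mean(2)
for r in(197+16,197+18,197+20):print(r,g[r,220:246].astype(int))
for r in(197+35,197+38):print(r,im[r,220:246,2].astype(int))
E
```

```text
6.5 [0.59879793 0.05162623 0.1210723 ]
px per 5mm [-2.07277328  0.87580195]
px per 5mm [1.14987669 1.53317893]
pred sleeve crop x [208.47619574 160.429199  ] pred stem crop [array([208.12853642, 299.30853003]), array([210.58956196, 417.82660679])]
213 [129 129 117  89  58  45  42  36  22  13  10  13  11  12  26  39  45  51
  56  64  93 123 136 139 141 140]
215 [130 127 111  81  59  54  54  45  29  13  13  15  11  14  29  46  61  74
  72  64  92 123 135 138 140 140]
217 [131 129 115  85  60  55  54  43  25  12  15  19  15  12  28  46  75 109
 117 104 113 135 143 142 139 139]
232 [121 122 123 123 110  76  31  10  12  15  15  18  16  12  14  30  73 105
 118 119 122 123 124 124 123 122]
235 [122 122 120 116 103  75  31  11  14  15  13  15  13  15  13  20  49  80
 100 113 120 124 124 124 124 123]
```

servo_tool([
  [0.005,-0.004,-0.1,0,0,0,0.7],
  [0.005,-0.004,-0.18,0,0,0,0.7],
  [0.005,-0.004,-0.2,0,0,0,0.7],
  [0.005,-0.004,-0.22,0,0,0,0.7],
  [0.005,-0.004,-0.24,0,0,0,0.7],
  [0.005,-0.004,-0.26,0,0,0,0.7],
  [0.005,-0.004,-0.28,0,0,0,0.7],
  [0.005,-0.004,-0.28,0,0,0,0.7],
  [0.005,-0.004,-0.28,0,0,0,0.7],
])

```text
time: 7.6
tool_pos: [0.5997, 0.0517, 0.0785]
tcp_rot: [-3.045, 0.773, -0.002]
wrist_force: [2.5, -1.1, -2.4]
width: 0.437
grip_force: 31.1
```

servo_tool([
  [0,0,-0.02,0,0,0,0.7],
  [0,0,-0.04,0,0,0,0.7],
  [0,0,-0.06,0,0,0,0.7],
  [0,0,-0.08,0,0,0,0.7],
  [0,0,-0.08,0,0,0,0.7],
  [0,0,-0.08,0,0,0,0.7],
])

```text
time: 8.2
tool_pos: [0.5997, 0.0517, 0.066]
tcp_rot: [-3.045, 0.773, -0.002]
wrist_force: [4.4, -2.3, -3.9]
width: 0.437
grip_force: 31.1
```

servo_tool([
  [0.006,-0.003,0,0,0,0,0.7],
  [0.006,-0.003,-0.03,0,0,0,0.7],
  [0.006,-0.003,-0.06,0,0,0,0.7],
  [0.006,-0.003,-0.09,0,0,0,0.7],
  [0.006,-0.003,-0.11,0,0,0,0.7],
  [0.006,-0.003,-0.11,0,0,0,0.7],
  [0.006,-0.003,-0.11,0,0,0,0.7],
])

```text
time: 8.9
tool_pos: [0.5997, 0.0512, 0.0492]
tcp_rot: [3.045, -0.773, -0.001]
wrist_force: [2.2, -2.5, -2.8]
width: 0.436
grip_force: 31.1
```

servo_tool([
  [0.003,-0.003,-0.02,0,0,0,0.7],
  [0.003,-0.003,-0.03,0,0,0,0.7],
  [0.003,-0.003,-0.04,0,0,0,0.7],
  [0.003,-0.003,-0.05,0,0,0,0.7],
  [0.003,-0.003,-0.05,0,0,0,0.7],
  [0.003,-0.003,-0.05,0,0,0,0.7],
])

```text
time: 9.5
tool_pos: [0.6002, 0.0512, 0.0421]
tcp_rot: [-3.045, 0.773, 0.001]
wrist_force: [0.4, 0.0, -0.7]
width: 0.437
grip_force: 31.2
```

servo_tool([
  [0,0,-0.015,0,0,0,0.7],
  [0,0,-0.03,0,0,0,0.7],
  [0,0,-0.045,0,0,0,0.7],
  [0,0,-0.045,0,0,0,0.7],
  [0,0,-0.045,0,0,0,0.7],
])

```text
time: 10.0
tool_pos: [0.6004, 0.051, 0.0353]
tcp_rot: [3.045, -0.773, -0.001]
wrist_force: [-0.1, -0.2, -0.5]
width: 0.437
grip_force: 31.2
```

servo_tool([
  [0,0,-0.012,0,0,0,0.7],
  [0,0,-0.024,0,0,0,0.7],
  [0,0,-0.036,0,0,0,0.7],
  [0,0,-0.036,0,0,0,0.7],
  [0,0,-0.036,0,0,0,0.7],
])

```text
time: 10.5
tool_pos: [0.6006, 0.051, 0.0312]
tcp_rot: [3.045, -0.773, 0.0]
wrist_force: [-2.3, 0.3, 5.8]
width: 0.436
grip_force: 31.7
```

```bash
python3 - <<'E'
from h import *
im=np.mean([bot.read_camera("scene").astype(float) for _ in range(3)],0)
c=cv2.resize(im[215:260,201:261],(800,600),interpolation=cv2.INTER_CUBIC)
cv2.imwrite("pics/seat.png",np.clip(c*1.5,0,255).astype(np.uint8)[...,::-1])
s=bot.read_state();print(s["time"],s["tool_pos"],s["wrist_force"],s["torque"])
E
```

```text
10.65 [0.60066367 0.05099193 0.03123945] [-2.07874794 -0.47136047  6.27487152] [-0.0241986   0.52571953 -0.05926821]
```

View pics/seat.png

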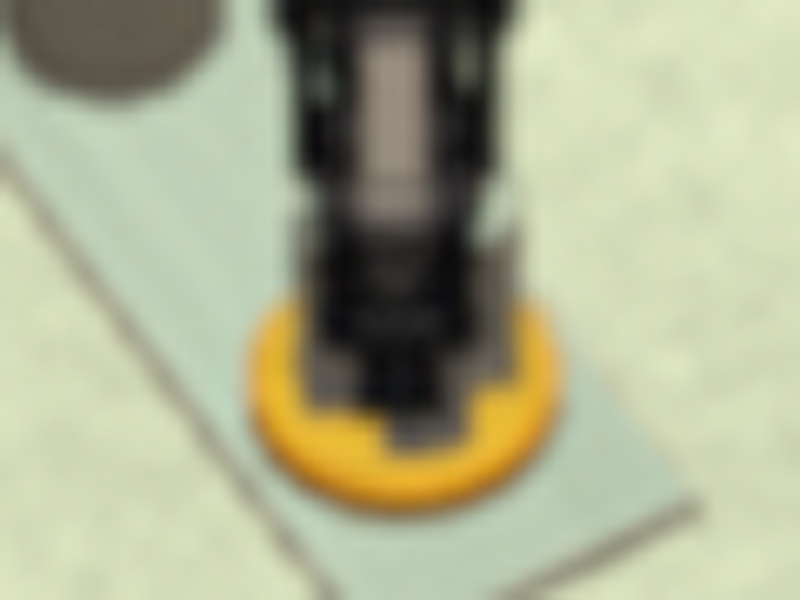

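The sleeve touches at TCP z 31.2 mm, exactly the seated height. The crop shows its teeth resting on the brass flange at about crop (430,440). I'll release gently, rise and look.

servo_tool([
  [0,0,0.006,0,0,0,0.5],
  [0,0,0.006,0,0,0,0.35],
  [0,0,0.006,0,0,0,0.25],
  [0,0,0.006,0,0,0,0.2],
  [0,0,0.006,0,0,0,0.2],
  [0,0,0.1,0,0,0,0.2],
  [0,0,0.3,0,0,0,0.2],
  [0,0,0.6,0,0,0,0.2],
  [0,0,0.9,0,0,0,0.2],
  [0,0,0.9,0,0,0,0.2],
])

```text
time: 11.65
tool_pos: [0.6063, 0.0512, 0.175]
tcp_rot: [-3.041, 0.772, -0.024]
wrist_force: [0.8, -0.3, 1.2]
width: 0.801
grip_force: 0.0
```

servo_tool([
  [-0.9,-0.2,0.4,0,0,0,0.2],
  [-0.9,-0.2,0.4,0,0,0,0.2],
  [-0.9,-0.2,0.4,0,0,0,0.2],
  [-0.9,-0.2,0.4,0,0,0,0.2],
  [-0.9,-0.2,0.4,0,0,0,0.2],
  [-0.9,-0.2,0.4,0,0,0,0.2],
])

```text
time: 12.25
tool_pos: [0.4662, 0.0211, 0.2254]
tcp_rot: [-3.045, 0.773, -0.002]
wrist_force: [0.9, -0.6, -1.2]
width: 0.793
grip_force: 0.0
```

```bash
python3 - <<'E'
from h import *
cs=[]
for n in("scene","top"):
    im=np.mean([bot.read_camera(n).astype(float) for _ in range(3)],0)
    u,v=w2px(n,(.5995,.0515,.04)).round().astype(int)
    c=cv2.resize(im[v-30:v+30,u-20:u+20],(400,600),interpolation=cv2.INTER_CUBIC);cs.append(np.clip(c*1.5,0,255).astype(np.uint8))
    print(n,u,v,[(w2px(n,(.5995,.0515,z))-[u-20,v-30])*10+5 for z in(.014,.062,.077)])
cv2.imwrite("pics/done.png",np.hstack(cs)[...,::-1])
s=bot.read_state();print(s["time"],s["tool_pos"],s["wrist_force"])
E
```

```text
scene 231 235 [array([201.51831806, 382.37108111]), array([198.67902033, 245.88008316]), array([197.75825736, 201.41535841])]
top 246 157 [array([206.64356151, 313.22304198]), array([197.62769012, 291.8846318 ]), array([194.65867789, 284.85769904])]
12.55 [0.46575407 0.02110112 0.2243097 ] [-0.98321987 -1.06154412 -0.24427991]
```

View pics/done.png

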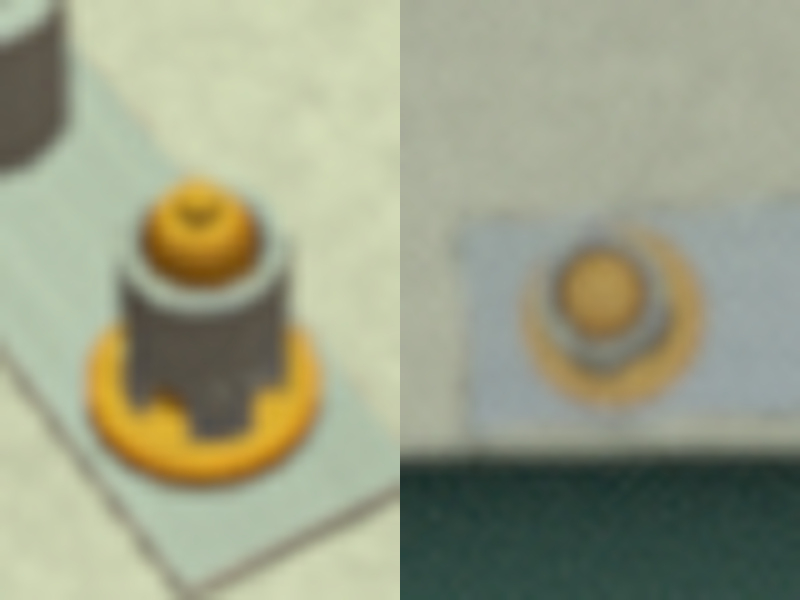

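The sleeve stands upright and concentric on the seat. Its teeth rest on the flange (crop (220,430)), its rim is at the expected height (crop y ≈ 246), and the gripper is clear.

```bash
python3 -c "
from workcell import bot
print(bot.finish_job())"
```

```text
the job is handed in; nothing more can be done
None
```

The steel sleeve is fully home and upright on the brass seat, its notches over the cross pin; I saw the pin's angle in the images and pre-turned the sleeve to match, so it dropped without catching, and the job was handed in with the gripper clear.

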